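# Let the gilt beads out of the rocker dispenser

### The job

Two bead dispensers with rocking levers stand on the jewellery counter: find the one that holds the yellow gilt beads and press its red key fully down with the fingertips, keeping it down until all three gilt beads have rolled under the lifted gate into its catch tray. Then let the key come back up so that the gate closes. Only the key is to be worked: do not touch the beads or the gate, and leave the silver beads in their dispenser and everything else on the counter where it is.

Things in the scene. Friction and masses are not known exactly. Their poses are not given: they have to be found in the camera images.
- gilt_dispenser: wooden dispenser holding the three yellow gilt beads, fixed; base plate 320 x 100 x 12 mm. Origin: centre of the underside of the base plate, which stands on a dark plinth of unlike height, 0 to 25 mm; x from key end to catch tray, z up. All heights below count from this origin. The two dispensers differ only in their beads; either may be left or right. Chute: open end at x = 55 mm, 40 mm high. Lever posts: x = -30 mm, 103 mm high
- gilt_lever (a joint): rocking lever of the gilt dispenser, a dark frame of two bars 38 mm apart overall, one each side of the chute, pivot at x = -30 mm, 95 mm above its origin, axis along the dispenser's y. Rad: 0 = gate closed, grows as the key is pressed, stop at 0.36. From about 0.25 the beads pass under the gate. Sprung back: 2 N on the key starts it, 4 to 5 N holds it fully down
- gilt_key (a point): centre of the upper face of the red key plate (34 mm along the lever, 30 mm across) on the tail of the gilt lever, to be pressed down. At rest level and at x = -130, z = 103 mm in the dispenser's frame: 100 mm behind the pivot axis and 8 mm above it. Sinks about 35 mm to the stop, tilting with the lever; nothing under it but the base plate
- gilt_gate (a point): aluminium gate plate of the gilt dispenser, 22 mm wide, 4 mm thick, hanging across the chute from the lever's other end, 75 mm ahead of the pivot; its lower edge is about 50 mm below the lever. The point: middle of the plate, 25 mm below the lever
- gilt_tray (a point): centre of the cork floor of the gilt dispenser's catch tray, at x = 106, z = 14 mm in the dispenser's frame. Inside about 97 mm (x) by 88 mm (y); side walls 46 mm, front wall 54 mm above the origin
- gilt_bead1_center (a point): centre of a yellow gilt bead, a ball of 20 mm, one of three queued in the gilt dispenser's chute behind the gate (1 is next to the gate, 3 the last)
- gilt_bead2_center (a point): centre of a yellow gilt bead, a ball of 20 mm, one of three queued in the gilt dispenser's chute behind the gate (1 is next to the gate, 3 the last)
- gilt_bead3_center (a point): centre of a yellow gilt bead, a ball of 20 mm, one of three queued in the gilt dispenser's chute behind the gate (1 is next to the gate, 3 the last)
- silver_dispenser: wooden dispenser holding the three silver beads, fixed; base plate 320 x 100 x 12 mm. Origin: centre of the underside of the base plate, which stands on a dark plinth of unlike height, 0 to 25 mm; x from key end to catch tray, z up. All heights below count from this origin. The two dispensers differ only in their beads; either may be left or right. Chute: open end at x = 55 mm, 40 mm high. Lever posts: x = -30 mm, 103 mm high
- silver_lever (a joint): rocking lever of the silver dispenser, a dark frame of two bars 38 mm apart overall, one each side of the chute, pivot at x = -30 mm, 95 mm above its origin, axis along the dispenser's y. Rad: 0 = gate closed, grows as the key is pressed, stop at 0.36. From about 0.25 the beads pass under the gate. Sprung back: 2 N on the key starts it, 4 to 5 N holds it fully down
- silver_key (a point): centre of the upper face of the red key plate (34 mm along the lever, 30 mm across) on the tail of the silver lever, to be pressed down. At rest level and at x = -130, z = 103 mm in the dispenser's frame: 100 mm behind the pivot axis and 8 mm above it. Sinks about 35 mm to the stop, tilting with the lever; nothing under it but the base plate
- silver_gate (a point): aluminium gate plate of the silver dispenser, 22 mm wide, 4 mm thick, hanging across the chute from the lever's other end, 75 mm ahead of the pivot; its lower edge is about 50 mm below the lever. The point: middle of the plate, 25 mm below the lever
- silver_tray (a point): centre of the cork floor of the silver dispenser's catch tray, at x = 106, z = 14 mm in the dispenser's frame. Inside about 97 mm (x) by 88 mm (y); side walls 46 mm, front wall 54 mm above the origin
- silver_bead1_center (a point): centre of a silver bead, a ball of 20 mm, one of three queued in the silver dispenser's chute behind the gate (1 is next to the gate, 3 the last)
- silver_bead2_center (a point): centre of a silver bead, a ball of 20 mm, one of three queued in the silver dispenser's chute behind the gate (1 is next to the gate, 3 the last)
- silver_bead3_center (a point): centre of a silver bead, a ball of 20 mm, one of three queued in the silver dispenser's chute behind the gate (1 is next to the gate, 3 the last)
- ring_cone: pale wooden ring cone, 42 mm wide at the foot and 70 mm high; loose bystander. Origin: centre of the underside
- polish_jar: amber jar with a black cap, 48 mm wide, 55 mm high; loose bystander. Origin: centre of the underside
- bangle: silver bangle lying flat, 68 mm across, 10 mm high; loose bystander. Origin: centre of the underside
- ring_box: red ring box, 52 x 52 x 40 mm; loose bystander. Origin: centre of the underside
- loupe: black loupe standing on end, 32 mm wide, 34 mm high; loose bystander. Origin: centre of the underside
- stone_cup: small white ceramic cup, 60 mm wide, 40 mm high; loose bystander. Origin: centre of the underside
- brush: hand brush lying flat, 150 mm long; loose bystander. Origin: at its middle, at the underside

How it is judged:
On the way:
1. the gilt dispenser's key is pressed down by the fingers over it and its gate is up (value of joint gilt_lever above 0.22 rad and horizontal distance between the grasp point and gilt_key below 0.06 m), for 0.2 s.
At the end, for the whole second after the job is handed in: All three gilt beads lie in the gilt dispenser's catch tray (centres over its floor, less than 32 mm above it), both levers are back up with the gates closed (below 0.06 rad), the silver beads are within 15 mm and the bystanders within 30 mm of where they began (x of gilt_bead1_center in the frame of gilt_tray between -0.055 and 0.055 m and y of gilt_bead1_center in the frame of gilt_tray between -0.05 and 0.05 m and z of each of gilt_bead1_center, gilt_bead2_center, gilt_bead3_center in the frame of gilt_tray below 0.032 m and x of gilt_bead2_center in the frame of gilt_tray between -0.055 and 0.055 m and y of gilt_bead2_center in the frame of gilt_tray between -0.05 and 0.05 m and x of gilt_bead3_center in the frame of gilt_tray between -0.055 and 0.055 m and y of gilt_bead3_center in the frame of gilt_tray between -0.05 and 0.05 m and value of joint each of gilt_lever, silver_lever below 0.06 rad and distance of each of silver_bead1_center, silver_bead2_center, silver_bead3_center from where it was at the start of the episode below 0.015 m and distance of each of ring_cone, polish_jar, bangle, ring_box, loupe, stone_cup, brush from where it was at the start of the episode below 0.03 m); the robot touches nothing.
It fails at once if the silver dispenser's lever is worked or a silver bead leaves its place (value of joint silver_lever above 0.12 rad or distance of any of silver_bead1_center, silver_bead2_center, silver_bead3_center from where it was at the start of the episode above 0.03 m).
It fails at once if a bead is touched by the robot (contact force between any of the fingers, the arm and gilt_bead1 above 0.3 N or contact force between any of the fingers, the arm and gilt_bead2 above 0.3 N or contact force between any of the fingers, the arm and gilt_bead3 above 0.3 N or contact force between any of the fingers, the arm and silver_bead1 above 0.3 N or contact force between any of the fingers, the arm and silver_bead2 above 0.3 N or contact force between any of the fingers, the arm and silver_bead3 above 0.3 N).
It fails at once if a bead is lifted out (height (world z) of any of gilt_bead1_center, gilt_bead2_center, gilt_bead3_center, silver_bead1_center, silver_bead2_center, silver_bead3_center above 0.12 m).
It fails at once if the fingers go to the gate instead of the key (distance between the grasp point and gilt_gate below 0.045 m).
It fails at once if a bystander is shoved, lifted or tipped (distance of any of ring_cone, polish_jar, bangle, ring_box, loupe, stone_cup, brush from where it was at the start of the episode above 0.03 m or angle between any of ring_cone, polish_jar, bangle, ring_box, loupe, stone_cup's own z axis and vertical above 0.5 rad).
It also fails if it takes over 38 s, if anything falls off the work surface, if the arm or the gripper's body presses on something with over 40 N, if the wrist force passes 120 N, or if a joint passes its speed limit or range.

### The arm

A 7-joint arm with a two-finger parallel gripper is mounted at the origin on the work surface. World frame = base frame: x ahead of the robot, y to its left, z up, the work surface at z = 0. Lengths are in m, angles in rad, forces in N, time in s.
With the tool pointing down it reaches from about 0.4 to 0.9 m from the base axis. Payload 5.6 kg.
Tool frame: the origin (TCP) lies on the mounting face of the last link; the fingertips stand 190 mm ahead of it and the grasp point (between the pads) lies 171 mm ahead of it; y points along the fingers, z is the direction in which the jaws open and shut, and the axes are right-handed (so a half turn about y gives the same grasp; the last joint's range is limited). The gripper opens to 92 mm and grips with 3 to 60 N. Pads are 20 mm wide; open, the fingers measure 128 mm over their backs; the gripper's body (75 mm by 189 mm) begins 69 mm behind the grasp point.
Start: joints at [-1.207, 0.468, -0.012, 1.603, 0.006, 1.071, -0.056], TCP at [0.257, 0.597, 0.405] pointing down, gripper open.
Joint ranges: [-2.53, 2.53], [-0.31, 2.02], [-1.57, 1.55], [0.28, 2.44], [-1.29, 4.43], [0.15, 1.84], [-2.92, 2.92]. Speed limits (rad/s): [2.57, 2.57, 3.14, 3.14, 3.14, 3.14, 3.14].

### API

Orientations are given as a rotation vector (axis times angle).
In Python, from rig import robot, optics gives the robot as it stands. The module is installed in compiled form; this text tells all that it offers.
- The arm moves only by the shell command python3 -m crank 'ROWS'. ROWS is JSON, a list of rows, each an object with "dp": the shift along the tool's x, y, z normalised to -1 to 1, where 1 is 75 mm, a list of three; "rotation": the turn, a rotation vector about the tool's x, y, z normalised to -1 to 1, where 1 is 10 degrees, a list of three; "fingers": the finger opening in mm, from 0 to 91.9. In form: [{"dp": [dx, dy, dz], "rotation": [wx, wy, wz], "fingers": fingers}, ...]. A call has 1 to 20 rows; each row shifts and turns the pose as measured when the row begins, along the tool's axes as they then stand; what a row does not reach is not made up. A row lasts 1/8 s, in which the tool goes at most 62.5 mm and 10.7 degrees, less where a joint would pass 70% of its speed; a pose out of reach is approached as far as the arm can. A call with a number of a shift or a turn outside -1 to 1 is refused whole. A call with a gripper value outside its range is refused whole. The fingers move at their own pace and stop on an object; the grip force is fixed at half the most. Time passes only in rows, so rows that do not move let the fingers close. It gives the time, the measured TCP pose, the force and the opening at its end, in the units of the state.
- robot.sense(): the state, without advancing time (a new reading comes with each control period).
- optics.snapshot(name): name is "scene" or "top"; returns the picture (400x640x3 uint8, blue, green, red); there is no depth.
- optics.get_calibration(name): a dict with "camera_matrix" (3x3 intrinsics, pixels), "D" ([k1, k2, p1, p2, k3] as OpenCV has them; the pictures are not rectified), "world_from_camera" (4x4, takes a point from camera to world coordinates). Camera axes: x right, y down, z forward; pixel columns grow to the right and rows downward; lengths in m; the calibration is good to about 2 mm. A picture is of the moment at which its call begins. get_calibration takes no time and is no camera call.
- robot.close_job(): hands the job in, once; it reports no verdict.
Trained networks look in the newest picture that a camera, given by its name, has taken for a name from the list of things; names that differ only in an ending like _2 or _b are one class to them, and where a whole thing is asked for, a point or a joint stands for the part that bears it (a point fixed in the world has none). Each returns a list of dicts, best first, with "score" (0 to 1); they miss things now and then, are a little off and sometimes report something else, mostly with a low value. They report only what shows in the picture. A call takes as long as a camera call.
- optics.search_frame(camera, label): "extent" ([left, top, right, bottom] in pixels, round what is visible of it).
- optics.masks_of(camera, label): "region" (400x640 bool, what is visible of it) and "extent" ([left, top, right, bottom] in pixels, round what is visible of it).
The state is a dict: "t": time; "q": joint angles; "joint_vel": joint speeds; "joint_efforts": joint torques, N m; "tool_pos": TCP position; "ee_rot": TCP orientation; "force": force on the tool from outside, world axes, zero at the start; "torque": the same for the moment, N m; "opening": opening from 0.0 (shut) to 1.0 (fully open).
Only numpy, scipy, OpenCV 4.12 (cv2) and the standard library are available. Lean on these libraries where they do the work, as an engineer would, in place of code of your own. Each camera call takes 0.05 s, during which the arm holds its last target. There are 200 camera calls.

## Working session

There is one attempt and no reset: what is moved stays moved. The work goes in short steps, Python scripts to look and compute and a shell command to move; the robot and the scene stay as the last step left them, time stands still between calls to the robot, and variables do not carry over. Pictures are saved under pics/ and viewed, about 8 in all and at most 12, crops included, and the job is handed in when it is done.

```bash
mkdir -p pics
python3 - <<'E'
from rig import robot, optics
import cv2,numpy as np
for n in("scene","top"):
    im=optics.snapshot(n); cv2.imwrite(f"pics/{n}0.png",im)
    c=optics.get_calibration(n); print(n,np.round(c["camera_matrix"],1).tolist(),np.round(c["D"],3),np.round(c["world_from_camera"],3).tolist())
    for l in("gilt_key","silver_key","gilt_bead1_center","silver_bead1_center","gilt_dispenser","gilt_tray","gilt_gate"):
        print(l,[(round(d["score"],2),np.round(d["extent"]).tolist()) for d in optics.search_frame(n,l)[:4]])
s=robot.sense();print(s["t"],s["tool_pos"],s["ee_rot"],s["force"],s["opening"])
E
```

```text
scene [[446.3, 0.0, 317.2], [0.0, 446.3, 195.0], [0.0, 0.0, 1.0]] [-0.001  0.     0.     0.     0.   ] [[0.298, 0.783, -0.546, 1.314], [0.954, -0.25, 0.163, -0.207], [-0.009, -0.569, -0.822, 1.104], [0.0, 0.0, 0.0, 1.0]]
gilt_key [(0.66, [222.0, 159.0, 248.0, 226.0])]
silver_key [(0.69, [382.0, 135.0, 436.0, 192.0])]
gilt_bead1_center [(0.69, [308.0, 190.0, 321.0, 208.0])]
silver_bead1_center []
gilt_dispenser [(0.88, [214.0, 155.0, 278.0, 271.0]), (0.36, [366.0, 140.0, 472.0, 235.0])]
gilt_tray [(0.73, [218.0, 158.0, 275.0, 272.0])]
gilt_gate [(0.88, [222.0, 162.0, 250.0, 219.0])]
top [[405.1, 0.0, 323.8], [0.0, 405.1, 194.0], [0.0, 0.0, 1.0]] [-0.032  0.     0.     0.     0.   ] [[0.005, -0.982, 0.188, 0.347], [-1.0, -0.006, -0.004, 0.009], [0.005, -0.188, -0.982, 1.478], [0.0, 0.0, 0.0, 1.0]]
gilt_key [(0.85, [383.0, 178.0, 397.0, 242.0])]
silver_key [(0.54, [228.0, 164.0, 258.0, 220.0])]
gilt_bead1_center []
silver_bead1_center []
gilt_dispenser [(0.97, [367.0, 154.0, 403.0, 244.0]), (0.52, [196.0, 189.0, 209.0, 201.0])]
gilt_tray [(0.61, [368.0, 153.0, 398.0, 244.0])]
gilt_gate [(0.69, [378.0, 182.0, 395.0, 238.0]), (0.65, [235.0, 167.0, 256.0, 214.0])]
0.8 [0.25722214 0.59692157 0.40472471] [-1.54710038  0.31914385 -0.31921283] [-0.27683943 -1.01031935  0.4054305 ] 1.0022312464024046
```

View pics/scene0.png

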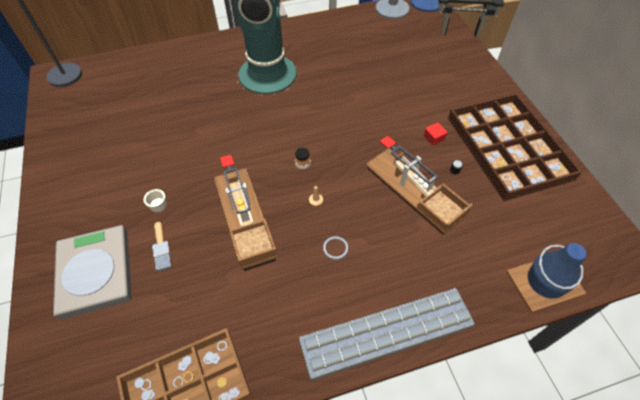

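View pics/top0.png

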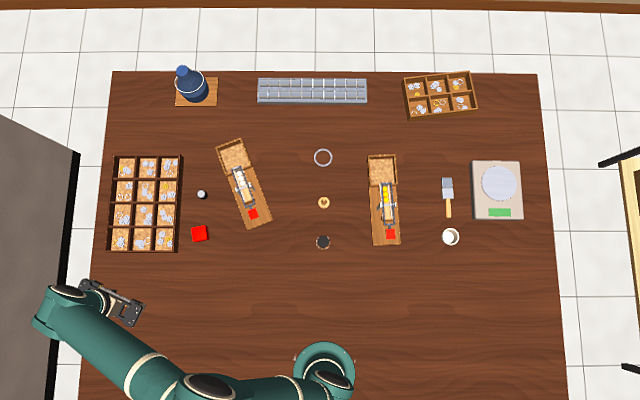

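The gilt dispenser is the right one in the top view: yellow beads at about (387,200), red key at (391,234). In the scene view its key is at (227,160). The silver dispenser is at (240,185) in the top view. Next I'll triangulate the key and get the yaw.

```bash
cat > h.py <<'E'
from rig import robot, optics
import cv2,numpy as np
from scipy.spatial.transform import Rotation as Rn
def ray(n,uv):
    c=optics.get_calibration(n);T=np.array(c["world_from_camera"])
    p=cv2.undistortPoints(np.array([[uv]],float),np.array(c["camera_matrix"]),np.array(c["D"]))[0,0]
    d=T[:3,:3]@[p[0],p[1],1];return T[:3,3],d/np.linalg.norm(d)
def tri(a,b):
    A=0;y=0;rs=[ray("scene",a),ray("top",b)]
    for o,d in rs:
        P=np.eye(3)-np.outer(d,d);A=A+P;y=y+P@o
    X=np.linalg.solve(A,y);return X,[round(float(np.linalg.norm((np.eye(3)-np.outer(d,d))@(X-o))),4) for o,d in rs]
def cen(im,x0,y0,x1,y1,kind):
    h=cv2.cvtColor(im[y0:y1,x0:x1],cv2.COLOR_BGR2HSV).astype(int);H,S,V=h[...,0],h[...,1],h[...,2]
    m=((H<6)|(H>174))&(S>200)&(V>120) if kind=="red" else (H>20)&(H<35)&(S>150)&(V>140)
    y,x=np.nonzero(m);return (x.mean()+x0,y.mean()+y0),len(x),(x.min()+x0,y.min()+y0,x.max()+x0,y.max()+y0)
E
python3 - <<'E'
from h import *
s0=cv2.imread("pics/scene0.png");t0=cv2.imread("pics/top0.png")
a=cen(s0,210,145,245,180,"red");b=cen(t0,375,220,405,250,"red");print(a,b);K=tri(a[0],b[0]);print("gkey",K)
a=cen(s0,375,130,402,155,"red");b=cen(t0,240,200,265,225,"red");print("skey",tri(a[0],b[0]))
a=cen(s0,225,170,260,220,"y");b=cen(t0,375,175,400,220,"y");print(a,b,"beads",tri(a[0],b[0]))
s=robot.sense();R=Rn.from_rotvec(s["ee_rot"]).as_matrix();print(R.round(3))
c=cv2.resize(np.hstack([s0[140:280,190:300],t0[145:255,345:425].repeat(1,0)[:, :] if 0 else cv2.copyMakeBorder(t0[145:255,345:425],0,30,0,0,0)]),None,fx=4,fy=4,interpolation=cv2.INTER_CUBIC)
cv2.imwrite("pics/c0.png",c)
E
```

```text
h.py:16: RuntimeWarning: Mean of empty slice.
  y,x=np.nonzero(m);return (x.mean()+x0,y.mean()+y0),len(x),(x.min()+x0,y.min()+y0,x.max()+x0,y.max()+y0)
  ret = ret.dtype.type(ret / rcount)
Traceback (most recent call last):
  File "h.py", line 16, in cen
    y,x=np.nonzero(m);return (x.mean()+x0,y.mean()+y0),len(x),(x.min()+x0,y.min()+y0,x.max()+x0,y.max()+y0)
                                                               ~~~~~^^
ValueError: zero-size array to reduction operation minimum which has no identity
```

```bash
sed -i 's/(H<6)|(H>174))&(S>200)&(V>120)/(H<8)|(H>172))\&(S>170)\&(V>150)/' h.py
python3 - <<'E'
from h import *
s0=cv2.imread("pics/scene0.png");t0=cv2.imread("pics/top0.png")
print(s0[158:164:2,222:234:3].tolist(),t0[234,388:394:2].tolist())
def go(f):
    try: print(f())
    except Exception as e: print(e)
for A,B,k in(((210,145,245,180),(375,220,405,250),"red"),((375,130,402,155),(240,200,265,225),"red"),((225,170,260,220),(375,175,400,220),"y")):
    def f():
        a=cen(s0,*A,k);b=cen(t0,*B,k);return k,a,b,tri(a[0],b[0])
    go(f)
s=robot.sense();R=Rn.from_rotvec(s["ee_rot"]).as_matrix();print(R.round(3))
c=cv2.resize(np.hstack([s0[140:280,190:300],cv2.copyMakeBorder(t0[145:255,345:425],0,30,0,0,cv2.BORDER_CONSTANT)]),None,fx=4,fy=4,interpolation=cv2.INTER_CUBIC)
cv2.imwrite("pics/c0.png",c)
E
```

```text
[[[66, 74, 254], [68, 74, 253], [72, 79, 253], [66, 76, 245]], [[67, 74, 254], [69, 74, 253], [70, 75, 253], [71, 78, 254]], [[67, 75, 248], [68, 74, 253], [72, 79, 253], [72, 76, 254]]] [[24, 49, 255], [16, 46, 255], [23, 48, 255]]
('red', ((np.float64(226.58677685950414), np.float64(160.49586776859505)), 121, (np.int64(220), np.int64(155), np.int64(233), np.int64(166))), ((np.float64(390.05494505494505), np.float64(233.53846153846155)), 91, (np.int64(386), np.int64(229), np.int64(395), np.int64(238))), (array([ 0.4718959 , -0.22027355,  0.12357436]), [0.0014, 0.0014]))
('red', ((np.float64(387.39473684210526), np.float64(141.3859649122807)), 114, (np.int64(380), np.int64(136), np.int64(395), np.int64(147))), ((np.float64(252.5157894736842), np.float64(213.49473684210525)), 95, (np.int64(247), np.int64(208), np.int64(258), np.int64(219))), (array([0.53794151, 0.24371901, 0.11541737]), [0.0015, 0.0015]))
('y', ((np.float64(240.46153846153845), np.float64(203.23076923076923)), 13, (np.int64(238), np.int64(201), np.int64(242), np.int64(206))), ((np.float64(385.18333333333334), np.float64(194.16666666666666)), 60, (np.int64(383), np.int64(187), np.int64(388), np.int64(201))), (array([ 0.61042369, -0.21178494,  0.09975933]), [0.0024, 0.0024]))
[[ 0.918  0.     0.396]
 [-0.396  0.     0.918]
 [ 0.    -1.     0.   ]]
```

View pics/c0.png

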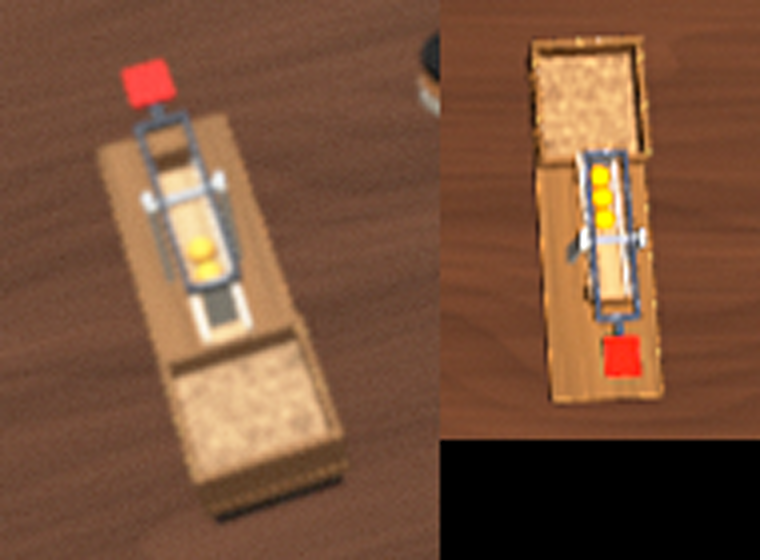

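The crop shows the gilt key on the tail of the lever and the three beads behind the gate. The key's top is at about (0.472, -0.220, 0.124), with a dispenser yaw of about +4°. I'll turn the jaws across the lever, shut the fingers and move ahead in x.

```bash
python3 -m crank '[{"dp":[0,0,0],"rotation":[0,-0.9,0],"fingers":0},{"dp":[0,0,0],"rotation":[0,-0.9,0],"fingers":0},{"dp":[0,0,0],"rotation":[0,-0.9,0],"fingers":0},{"dp":[0.7,0,0],"rotation":[0,0,0],"fingers":0},{"dp":[0.7,0,0],"rotation":[0,0,0],"fingers":0},{"dp":[0.7,0,0],"rotation":[0,0,0],"fingers":0},{"dp":[0.7,0,0],"rotation":[0,0,0],"fingers":0}]'
python3 -c "
from h import *
s=robot.sense();print(s['t'],s['tool_pos'],Rn.from_rotvec(s['ee_rot']).as_matrix().round(3).tolist(),s['opening'],s['force'])
R=Rn.from_rotvec(s['ee_rot']).as_matrix();print(R.T@(np.array([.472,-.22,.34])-s['tool_pos'])/.075)"
```

```text
t: 1.68
tool_pos: [0.4657, 0.6175, 0.4059]
ee_rot: [-1.567, -0.07, 0.073]
force: [0.6, 0.9, 0.5]
opening: 0.264
1.675 [0.46566134 0.61748156 0.40586944] [[0.996, -0.002, -0.091], [0.091, 0.003, 0.996], [-0.002, -1.0, 0.003]] 0.2641175145044182 [0.57473511 0.90545143 0.45790182]
[ -0.93326229   0.84610627 -11.13016444]
```

```bash
python3 -m crank '[{"dp":[-0.06,0,-0.7],"rotation":[0,0,0],"fingers":0},{"dp":[-0.06,0,-0.7],"rotation":[0,0,0],"fingers":0},{"dp":[-0.06,0,-0.7],"rotation":[0,0,0],"fingers":0},{"dp":[-0.06,0,-0.7],"rotation":[0,0,0],"fingers":0},{"dp":[-0.06,0,-0.7],"rotation":[0,0,0],"fingers":0},{"dp":[-0.06,0,-0.7],"rotation":[0,0,0],"fingers":0},{"dp":[-0.06,0,-0.7],"rotation":[0,0,0],"fingers":0},{"dp":[-0.06,0,-0.7],"rotation":[0,0,0],"fingers":0},{"dp":[-0.06,0,-0.7],"rotation":[0,0,0],"fingers":0},{"dp":[-0.06,0,-0.7],"rotation":[0,0,0],"fingers":0},{"dp":[-0.06,0,-0.7],"rotation":[0,0,0],"fingers":0},{"dp":[-0.06,0,-0.7],"rotation":[0,0,0],"fingers":0},{"dp":[-0.06,0,-0.7],"rotation":[0,0,0],"fingers":0},{"dp":[-0.06,0,-0.7],"rotation":[0,0,0],"fingers":0},{"dp":[-0.06,0,-0.7],"rotation":[0,0,0],"fingers":0},{"dp":[-0.06,0,-0.7],"rotation":[0,0,0],"fingers":0}]'
python3 -c "
from h import *
s=robot.sense()
R=Rn.from_rotvec(s['ee_rot']).as_matrix();print(R.round(3).tolist(),R.T@(np.array([.472,-.22,.34])-s['tool_pos'])/.075)"
```

```text
t: 3.68
tool_pos: [0.4716, -0.2502, 0.4021]
ee_rot: [-1.571, -0.074, 0.066]
force: [1.0, 0.1, -0.4]
opening: 0.005
[[0.996, 0.005, -0.089], [0.089, -0.001, 0.996], [0.005, -1.0, -0.001]] [0.03661042 0.82704544 0.40144109]
```

```bash
python3 -m crank '[{"dp":[0.04,0,0.4],"rotation":[0,0,0],"fingers":0},{"dp":[0,0.4,0],"rotation":[0,0,0],"fingers":0},{"dp":[0,0.4,0],"rotation":[0,0,0],"fingers":0},{"dp":[0,0,0],"rotation":[0,0,0],"fingers":0}]'
python3 - <<'E'
from h import *
im=[optics.snapshot(n) for n in("scene","top")]
s=robot.sense();R=Rn.from_rotvec(s['ee_rot']).as_matrix();p=s['tool_pos']+.19*R[:,1]
print(s['t'],p,s['force'],R.T@(np.array([.472,-.22,.1236])-p)/.075)
c=cv2.resize(np.hstack([im[0][120:260,180:290],im[1][135:275,335:445]]),None,fx=3.5,fy=3.5,interpolation=cv2.INTER_CUBIC)
cv2.imwrite("pics/c1.png",c)
E
```

```text
t: 4.18
tool_pos: [0.4715, -0.2257, 0.342]
ee_rot: [-1.574, -0.068, 0.055]
force: [0.3, 0.1, -0.7]
opening: 0.004
4.275 [ 0.47487806 -0.22736956  0.15421827] [ 0.24813424 -0.178025    0.33858845] [-0.03572698  0.40715339  0.10363544]
```

View pics/c1.png

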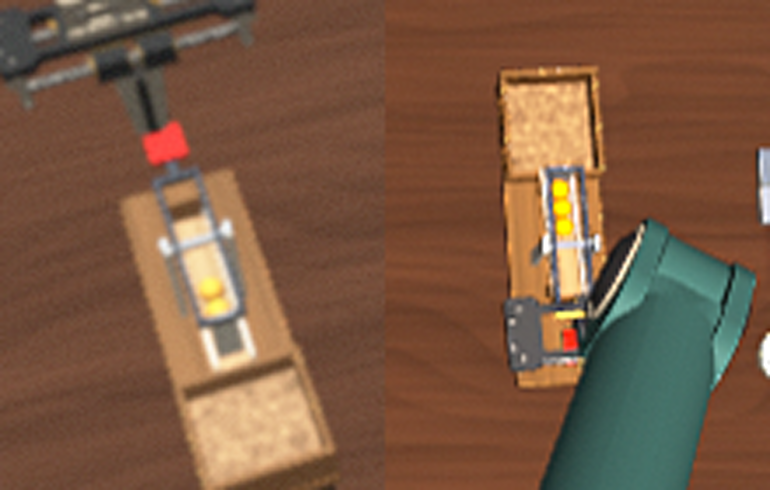

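In the scene view the shut fingertips stand just above and slightly left of the red key, as calculated. I'll correct 8 mm in z and press in small steps.

```bash
python3 -m crank '[{"dp":[0,0,0.1],"rotation":[0,0,0],"fingers":0},{"dp":[0,0.2,0],"rotation":[0,0,0],"fingers":0},{"dp":[0,0.2,0],"rotation":[0,0,0],"fingers":0},{"dp":[0,0.15,0],"rotation":[0,0,0],"fingers":0},{"dp":[0,0.1,0],"rotation":[0,0,0],"fingers":0},{"dp":[0,0,0],"rotation":[0,0,0],"fingers":0}]'
python3 -c "
from h import *
s=robot.sense();R=Rn.from_rotvec(s['ee_rot']).as_matrix();p=s['tool_pos']+.19*R[:,1]
print(p,s['force'],R.T@(np.array([.474,-.22,.09])-p)/.075)"
```

```text
t: 5.03
tool_pos: [0.4741, -0.2188, 0.2951]
ee_rot: [-1.578, -0.076, 0.047]
force: [-0.7, -0.3, 2.8]
opening: 0.006
[ 0.47769626 -0.22012495  0.10517234] [-0.69543811 -0.32039387  2.83071789] [-0.05272447  0.20130607  0.00721397]
```

```bash
python3 -m crank '[{"dp":[-0.03,0.12,0],"rotation":[0,0,0],"fingers":0},{"dp":[0,0.1,0],"rotation":[0,0,0],"fingers":0},{"dp":[0,0.03,0],"rotation":[0,0,0],"fingers":0},{"dp":[0,0,0],"rotation":[0,0,0],"fingers":0},{"dp":[0,0,0],"rotation":[0,0,0],"fingers":0},{"dp":[0,0,0],"rotation":[0,0,0],"fingers":0},{"dp":[0,0,0],"rotation":[0,0,0],"fingers":0},{"dp":[0,0,0],"rotation":[0,0,0],"fingers":0}]'
python3 - <<'E'
from h import *
im=[optics.snapshot(n) for n in("scene","top")]
s=robot.sense();R=Rn.from_rotvec(s['ee_rot']).as_matrix();p=s['tool_pos']+.19*R[:,1]
print(s['t'],p,s['force'])
c=cv2.resize(np.hstack([im[0][120:280,180:290],im[1][135:295,335:445]]),None,fx=3.5,fy=3.5,interpolation=cv2.INTER_CUBIC)
cv2.imwrite("pics/c2.png",c)
E
```

```text
t: 6.02
tool_pos: [0.4721, -0.22, 0.2839]
ee_rot: [-1.575, -0.079, 0.043]
force: [-0.6, 0.3, 4.6]
opening: 0.006
6.125 [ 0.47653252 -0.22073862  0.0939403 ] [0.24544246 0.82078795 4.73772789]
```

View pics/c2.png

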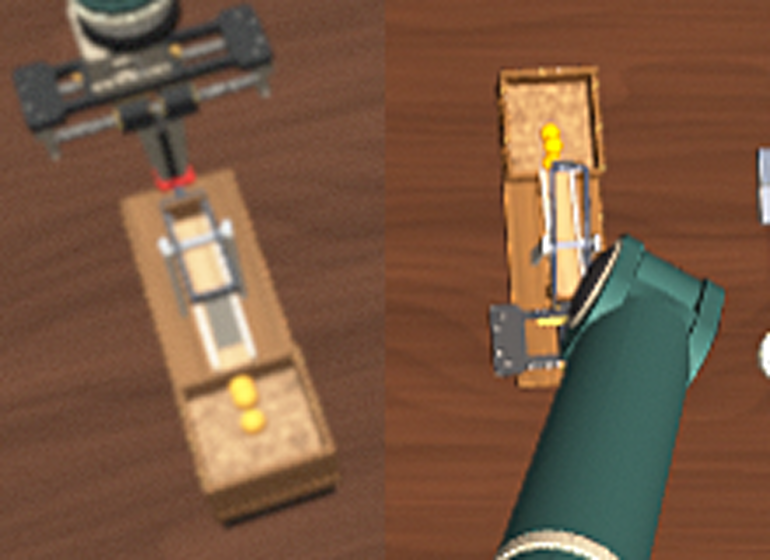

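The gate is up and the beads are rolling out. The top view shows two beads in the tray at (550,132) and (552,145) in the crop, and the third just leaving at (551,160). I'll press the rest of the way and hold.

```bash
python3 -m crank '[{"dp":[0,0.08,0],"rotation":[0,0,0],"fingers":0},{"dp":[0,0.06,0],"rotation":[0,0,0],"fingers":0},{"dp":[0,0.03,0],"rotation":[0,0,0],"fingers":0},{"dp":[0,0,0],"rotation":[0,0,0],"fingers":0},{"dp":[0,0,0],"rotation":[0,0,0],"fingers":0},{"dp":[0,0,0],"rotation":[0,0,0],"fingers":0},{"dp":[0,0,0],"rotation":[0,0,0],"fingers":0},{"dp":[0,0,0],"rotation":[0,0,0],"fingers":0},{"dp":[0,0,0],"rotation":[0,0,0],"fingers":0},{"dp":[0,0,0],"rotation":[0,0,0],"fingers":0},{"dp":[0,0,0],"rotation":[0,0,0],"fingers":0}]'
python3 - <<'E'
from h import *
im=[optics.snapshot(n) for n in("scene","top")]
s=robot.sense();R=Rn.from_rotvec(s['ee_rot']).as_matrix();p=s['tool_pos']+.19*R[:,1]
print(s['t'],p,s['force'])
c=cv2.resize(np.hstack([im[0][120:280,180:290],im[1][135:295,335:445]]),None,fx=3.5,fy=3.5,interpolation=cv2.INTER_CUBIC)
cv2.imwrite("pics/c3.png",c)
E
```

```text
t: 7.5
tool_pos: [0.4721, -0.2212, 0.2837]
ee_rot: [-1.568, -0.079, 0.042]
force: [-0.9, 0.6, 6.4]
opening: 0.007
7.6 [ 0.47664687 -0.22072997  0.0937766 ] [-0.53678729  1.81925679  6.18637109]
```

View pics/c3.png

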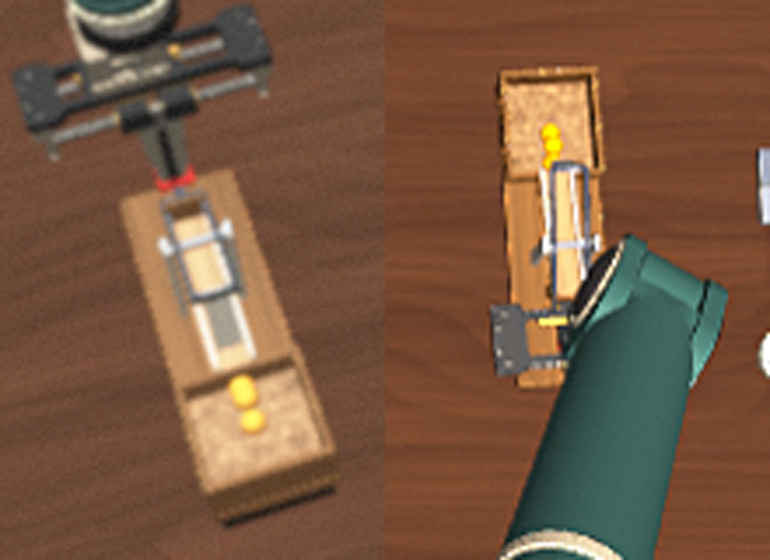

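The position no longer changes and the force has risen to 6 N, so the key is at its stop and the beads have settled. I'll check the third bead, at (551,160) in the crop, numerically.

Run:
```python
from h import *
im={n:optics.snapshot(n) for n in("scene","top")}
key=np.array([.472,-.2203,.1236]);
yaw=np.deg2rad(4); ex=np.array([np.cos(yaw),np.sin(yaw)])
tray=key[:2]+.236*ex;print("tray",tray)
c=optics.get_calibration("scene");W=np.linalg.inv(np.array(c["world_from_camera"]))
for u,v in((550,132),(553,145),(551,161)):
    o,d=ray("top",((u-385)/3.5+335,v/3.5+135))
    for z in(.044,.055,.07):
        X=o+d*((z-o[2])/d[2]);r=X[:2]-tray
        p=cv2.projectPoints(X[None],cv2.Rodrigues(W[:3,:3])[0],W[:3,3],np.array(c["camera_matrix"]),np.array(c["D"]))[0][0,0]
        print(u,v,z,"tray xy",round(r@ex,3),round(r@[-ex[1],ex[0]],3),"scene crop px",((p-[180,120])*3.5).round())
cv2.imwrite("pics/c4.png",np.hstack([cv2.resize(im["scene"][205:265,225:285],None,fx=6.5,fy=6.5,interpolation=cv2.INTER_CUBIC),cv2.resize(im["top"][145:205,360:420],None,fx=6.5,fy=6.5,interpolation=cv2.INTER_CUBIC)]))
```

```text
tray [ 0.70742512 -0.20383747]
550 132 0.044 tray xy -0.007 -0.005 scene crop px [253. 423.]
550 132 0.055 tray xy -0.009 -0.003 scene crop px [253. 413.]
550 132 0.07 tray xy -0.013 -0.0 scene crop px [252. 398.]
553 145 0.044 tray xy -0.021 -0.007 scene crop px [246. 409.]
553 145 0.055 tray xy -0.023 -0.005 scene crop px [245. 399.]
553 145 0.07 tray xy -0.027 -0.002 scene crop px [245. 384.]
551 161 0.044 tray xy -0.038 -0.003 scene crop px [244. 390.]
551 161 0.055 tray xy -0.04 -0.001 scene crop px [244. 380.]
551 161 0.07 tray xy -0.043 0.001 scene crop px [243. 366.]
```

View pics/c4.png

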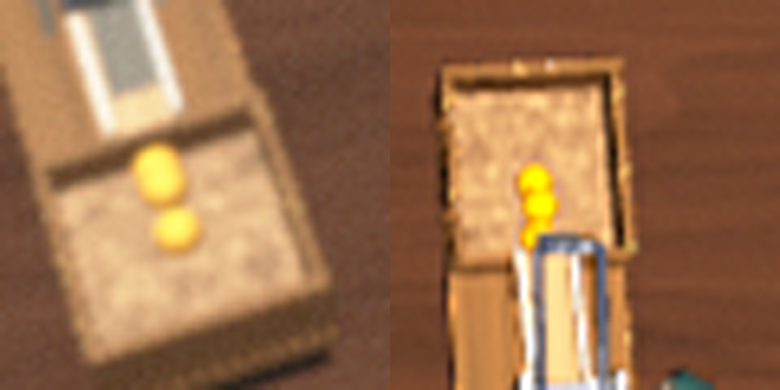

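All three beads are in the tray: one at the front on the floor, one at the rear wall, and the middle one resting on those two. By geometry the middle one's centre is about 23 mm above the floor, within the limit. I'll let the key up gently and move away upward.

```bash
python3 -m crank '[{"dp":[0,-0.12,0],"rotation":[0,0,0],"fingers":0},{"dp":[0,-0.15,0],"rotation":[0,0,0],"fingers":0},{"dp":[0,-0.15,0],"rotation":[0,0,0],"fingers":0},{"dp":[0,-0.15,0],"rotation":[0,0,0],"fingers":0},{"dp":[0,-0.2,0],"rotation":[0,0,0],"fingers":0},{"dp":[0,-0.4,0],"rotation":[0,0,0],"fingers":0},{"dp":[0,-0.7,0],"rotation":[0,0,0],"fingers":0},{"dp":[-0.4,-0.3,-0.7],"rotation":[0,0,0],"fingers":0},{"dp":[-0.2,0,-0.7],"rotation":[0,0,0],"fingers":0},{"dp":[0,0,-0.7],"rotation":[0,0,0],"fingers":0},{"dp":[0,0,-0.5],"rotation":[0,0,0],"fingers":0},{"dp":[0,0,0],"rotation":[0,0,0],"fingers":0},{"dp":[0,0,0],"rotation":[0,0,0],"fingers":0},{"dp":[0,0,0],"rotation":[0,0,0],"fingers":0}]'
python3 - <<'E'
from h import *
im=[optics.snapshot(n) for n in("scene","top")]
for n,i in zip(("scene","top"),im):
    d=cv2.absdiff(i,cv2.imread(f"pics/{n}0.png")).max(2)
    N,_,st,_=cv2.connectedComponentsWithStats((d>50).astype(np.uint8)); print(n,[r.tolist() for r in st[1:] if r[4]>8])
try:
    a=cen(im[0],210,145,245,180,"red");print(a[0])
    b=cen(im[1],375,220,405,250,"red");print(b[0],tri(a[0],b[0]))
except Exception as e: print(e)
cv2.imwrite("pics/c5.png",np.vstack([cv2.resize(np.hstack([im[0][130:280,190:290],im[1][135:285,335:435]]),None,fx=2,fy=2,interpolation=cv2.INTER_CUBIC),im[0][120:290,120:520]]))
E
```

```text
t: 9.45
tool_pos: [0.4387, -0.4202, 0.4587]
ee_rot: [-1.571, -0.087, 0.044]
force: [-1.1, 0.6, 0.5]
opening: 0.009
scene [[43, 0, 7, 11, 42], [51, 0, 52, 37, 587], [99, 0, 21, 26, 224], [238, 0, 8, 19, 51], [266, 0, 6, 19, 49], [276, 0, 6, 16, 51], [438, 0, 66, 8, 247], [443, 7, 9, 6, 42], [46, 11, 76, 69, 1374], [81, 10, 27, 28, 432], [486, 10, 9, 5, 39], [247, 16, 19, 6, 82], [475, 19, 6, 17, 35], [264, 21, 4, 3, 9], [90, 69, 36, 24, 258], [99, 80, 11, 3, 16], [127, 84, 18, 10, 55], [133, 91, 14, 5, 34], [104, 92, 7, 4, 19], [77, 93, 84, 25, 263], [88, 97, 7, 9, 27], [98, 96, 17, 8, 58], [116, 96, 9, 4, 22], [136, 101, 21, 7, 39], [90, 104, 7, 3, 16], [125, 106, 12, 10, 73], [110, 110, 13, 9, 75], [88, 114, 20, 7, 46], [127, 120, 11, 18, 57], [237, 200, 7, 10, 47], [245, 227, 10, 17, 68]]
top [[379, 170, 7, 13, 62], [382, 186, 7, 17, 72], [34, 203, 514, 197, 23611], [445, 227, 16, 23, 233], [461, 230, 14, 14, 83], [459, 245, 14, 3, 22], [131, 299, 13, 28, 83], [119, 305, 6, 13, 29]]
(np.float64(226.59166666666667), np.float64(160.38333333333333))
(np.float64(390.10869565217394), np.float64(233.58695652173913)) (array([ 0.47172217, -0.22028774,  0.12387544]), [0.0013, 0.0013])
```

View pics/c5.png

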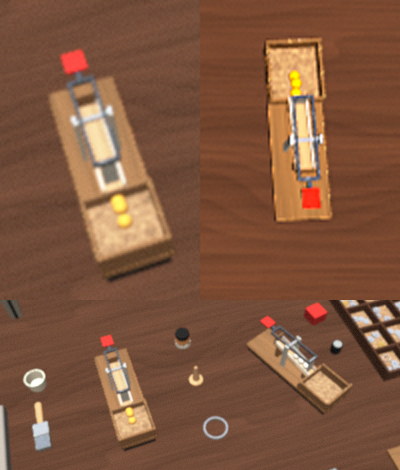

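The key is back at its rest position to within 1 mm. In the scene view only the gilt beads and the arm have changed, so I'm handing in.

```bash
python3 -c "
from rig import robot
robot.close_job()"
```

```text
the job is handed in; nothing more can be done
```

I pressed the gilt dispenser's red key down to its stop with the closed fingertips, at about 6 N. I held it there until all three gilt beads had rolled out, then let it up, drew the arm clear and handed the job in about 10 s into the 38 s allowed.

**Last checks:**
- **Lever:** the gilt key is back within 1 mm of where it started, so the gate should be closed.
- **Gilt beads:** the top view shows all three in the catch tray. The middle one seems to rest on the other two, its centre about 23 mm above the floor by geometry (limit 32 mm). In the scene view it overlaps another bead, so I could not confirm its height directly.
- **Rest of the counter:** in the scene view, nothing else on the counter changed, including the silver dispenser and the bystanders. In the top view the arm covered the cup, so that one was checked only in the scene view.
- **Robot:** force on the tool was near zero and the arm was clear of everything.

No check failed.

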